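# Refit the shaker platform and load its dishes

### The arm

A 6-joint arm with a two-finger parallel gripper is mounted at the origin on a cart in front of the work surface, level with it; the furniture and walls round the work are solid. World frame = base frame: x ahead of the robot, y to its left, z up, the work surface at z = 0. Lengths are in mm, angles in rad, forces in N, time in s.
With the tool pointing down it reaches from about 325 to 875 mm from the base axis. Payload 4.4 kg.
Tool frame: the origin (TCP) lies on the centre line of the jaws, within the pads' length; the fingertips stand ahead of it and the grasp point (between the pads) lies 6 mm ahead of it (ctrl.tcp_to_tips is the z of the fingertips in the tool frame, in mm); z points along the fingers, y is the line along which they close (so a half turn about z gives the same grasp; the last joint's range is limited). The gripper opens to 85 mm and grips with 20 to 120 N. Pads are 22 mm wide; open, the fingers measure 114 mm over their backs; the gripper's body (76 mm by 85 mm) begins 54 mm behind the grasp point. The pads swing forward as they close: fully open they stand 13 mm farther back than shut.
Start: joints at [1.052, 0.207, 1.542, -0, 1.393, -0.15], TCP at [206.759, 536.543, 256.282] pointing down, gripper open.
Joint ranges: [-2.73, 2.73], [-0.86, 2.22], [0.23, 2.46], [-1.11, 4.25], [0.08, 2.63], [-2.82, 2.82]. Speed limits (rad/s): [2.79, 2.79, 3.14, 3.14, 3.14, 3.14].

### API

Orientations are given as a 3x3 rotation matrix whose columns are the frame's x, y, z axes.
In Python, from plant import ctrl, sensors, optics gives the robot as it stands. Calls block until the motion is done:
- ctrl.move_ptp(position, orientation): joint-space move of the TCP to a pose.
- ctrl.move_l(position, rot=None, vel=150, threshold=None): straight line of the TCP; rot=None keeps the orientation; vel is the mean speed in mm/s. With threshold (N) it stops when the force on the tool has changed by that much, and returns True; else False.
- ctrl.set_joints(angles): joint-space move.
- ctrl.gripper_to(opening, force=None): finger opening in mm; force is the grip in N (None keeps the last); returns when the fingers have stopped.
- ctrl.hold(seconds).
- ctrl.solve_ik(position, orientation): joint angles nearest the present ones, or None.
- sensors.read_state(): the state.
- optics.grab_frame(name): name is "side" or "top" or "wrist"; returns (picture, depth): 420x560x3 uint8, red, green, blue; 420x560 float32, mm along the optical axis (not along the pixel's ray), 0 where there is no reading.
- optics.camera_params(name): a dict with "mtx" (3x3 intrinsics, pixels), "R" (3x3) and "t" (3): a world point X has camera coordinates R X + t; the wrist camera has in their place "T_tool_cam" (4x4, takes a point from camera to tool coordinates, whose origin is the TCP and whose axes are the flange's). Camera axes: x right, y down, z forward; pixel columns grow to the right and rows downward; lengths in mm; the calibration is good to about 2 mm. The wrist camera is an equidistant fisheye: a pixel r from the principal point sees the ray r / f radians off the axis. A picture is of the moment at which its call begins: read the wrist's pose just before it. camera_params takes no time and is no camera call.
A pose or a line that the arm cannot do raises ctrl.MotionError and nothing moves.
- ctrl.finish_job(): hands the job in; it is judged then, once.
The state is a dict: "t": time; "q": joint angles; "qvel": joint speeds; "tau": joint torques, N m; "eef_pos": TCP position; "eef_rot": TCP orientation; "force": force on the tool from outside, world axes, zero at the start; "wrist_torque": the same for the moment, N m; "grip_width": finger opening in mm; "grasp_force": force on a finger pad.
Only numpy, scipy, OpenCV 4.12 (cv2) and the standard library are available. Lean on these libraries where they do the work, as an engineer would, in place of code of your own. Each camera call takes 0.05 s, during which the arm holds its last target. There are 200 camera calls.

### The job

The platform of the small bench shaker has been taken off: put it back on the shaker base, the right way round so that the thick and the thin peg go through their matching holes and it lies flat on the deck. Then set one of the two shallow white dishes down in the place between the platform's four short posts and stack the other dish squarely on top of it, both open side up. Set things down rather than dropping them, and leave the other things on the desk where they are.

Things in the scene. Friction and masses are not known exactly. Their poses are not given: they have to be found in the camera images.
- shaker_base: Fixed low grey housing, 130 (x) x 224 (y) x 40 mm; flat aluminium deck on top, 104 x 206 mm, at z = 40 mm; knobs and dark display on its front (-x). Two steel pegs stand on the deck's long centre line, each 19 mm high, top 6 mm tapered: thick (16 mm dia.) at y = -86 mm, thin (8 mm) at y = +86 mm. Origin: centre of underside; z up, y along its length.
- big_peg (a point): Foot of the thick peg, on its axis at deck level.
- small_peg (a point): Foot of the thin peg, on its axis at deck level.
- platform: Loose aluminium plate 90 (x) x 200 (y) x 10 mm, 0.45 kg, right side up. Holes on its long centre line: 19 mm dia. at y = -86, 11 mm at y = +86. Black handle bar across its middle. Four short posts on the +y half round the dish's place; low grey block (60 x 26 mm, 12 high) at y = -52. Origin: centre of underside, z up. Seated: 40 mm above the base's origin, axes agree.
- handle (a point): Centre of the platform's handle bar, 44 mm above the plate's underside. The bar is 70 mm along platform x, 12 mm thick along y (pinch it across this), its top 52 mm and lower edge 36 mm above the underside; two 10 mm posts carry it at x = +-30 mm.
- big_hole (a point): Centre of the 19 mm hole, at the plate's underside.
- small_hole (a point): Centre of the 11 mm hole, at the plate's underside.
- pocket (a point): Centre of the dish's place, on the plate's upper face (platform x = 0, y = +44, z = 10 mm), amid four short posts (7 mm dia., 8 mm high, tapered tops) at platform x = +-27, y = 17 and 71 mm. A dish has about 2.5 mm of play between them.
- dish_a: One of two equal round shallow white dishes, 64 mm diameter, 12 mm high, floor 2 mm thick, open side up, 60 g. Origin: centre of its underside. A dish set on another stands rim to floor, 12 mm higher, and does not nest.
- dish_b: The other dish, the same as dish_a. Either may be the lower one.
- steel_block: Bystander: solid round steel block, 64 mm diameter, 15 mm high (no hollow). Origin: centre of its underside. Stays where it is.
- mug: Bystander: orange mug, 101 mm high, about 80 mm wide plus its handle. Origin at its underside.
- specimen_black: Bystander: black disc, 40 mm diameter, 18 mm high. Origin: centre of its underside.
- rubber_eraser: Bystander: eraser, 54 x 21 x 13 mm. Origin: centre of its underside.
- driver: Bystander: screwdriver with an orange handle, 153 mm long, lying on the desk. Origin: middle of its underside.
Not all that is in view belongs to the job. Leave any green look-alike of the dish_a alone.

How it is judged:
By the outcome, as a careful person would: the job done as asked, in the order asked, and still so for the second after the job is handed in, with the robot touching nothing.
It also fails if it takes over 72 s, if anything falls off the work surface, if the arm or the gripper's body presses on something with over 40 N, if the wrist force passes 120 N, or if a joint passes its speed limit or range.

## Working session

There is one attempt and no reset: what is moved stays moved. The work goes in short steps, each a Python script; the robot and the scene stay as the last script left them, time stands still between calls to the robot, and variables do not carry over. Pictures are saved under pics/ and viewed, at most 14 in all, crops included, and the job is handed in when it is done.

```bash
mkdir -p pics; ls; python3 - <<'E'
from plant import ctrl,sensors,optics
import cv2,numpy as np
s=sensors.read_state();print(s['t'],s['eef_pos'],s['eef_rot'],ctrl.tcp_to_tips)
for n in("side","top","wrist"):
    im,d=optics.grab_frame(n);cv2.imwrite(f"pics/{n}0.png",im[...,::-1]);np.save(f"{n}0.npy",im);np.save(f"{n}0d.npy",d)
    p=optics.camera_params(n);print(n,{k:np.round(v,3).tolist() for k,v in p.items()},(d>0).mean())
E
```

```text
pics
0.0 [206.41373772 535.90985239 255.09624912] [[-9.33114128e-01  3.59578508e-01 -1.14898609e-03]
 [ 3.59580186e-01  9.33111947e-01 -2.04567551e-03]
 [ 3.36551696e-04 -2.32200135e-03 -9.99997248e-01]] 25.0
side {'mtx': [[399.687, 0.0, 270.448], [0.0, 399.687, 208.461], [0.0, 0.0, 1.0]], 'R': [[-0.887, -0.462, 0.022], [-0.299, 0.537, -0.788], [0.353, -0.706, -0.615]], 't': [518.972, 178.156, 1055.445]} 0.9959863945578231
top {'mtx': [[470.079, 0.0, 276.304], [0.0, 470.079, 209.341], [0.0, 0.0, 1.0]], 'R': [[-0.009, -1.0, -0.01], [-0.996, 0.01, -0.088], [0.088, 0.009, -0.996]], 't': [69.541, 580.088, 1426.613]} 0.9962117346938776
wrist {'mtx': [[325.192, 0.0, 277.541], [0.0, 325.192, 209.903], [0.0, 0.0, 1.0]], 'T_tool_cam': [[-0.001, -0.945, -0.327, 83.223], [1.0, -0.001, -0.0, -0.038], [-0.0, -0.327, 0.945, -118.309], [0.0, 0.0, 0.0, 1.0]]} 0.9960926870748299
```

View pics/top0.png

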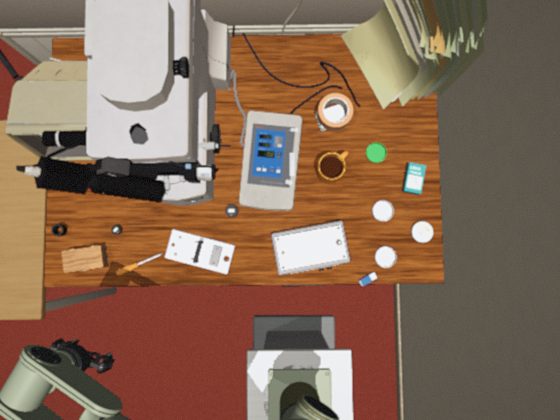

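View pics/side0.png

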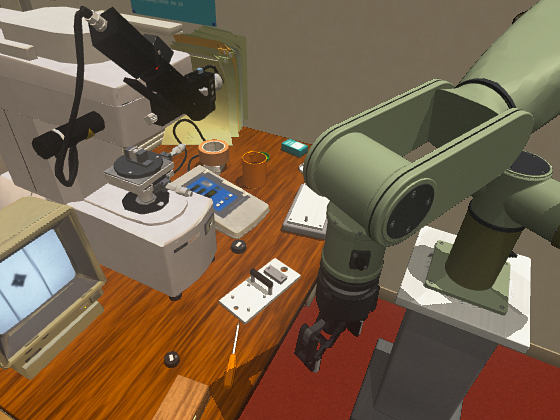

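The top view shows the platform at (200,251) and the base at (311,248). The round white candidates are at (383,211), (422,232) and (385,257), and the green look-alike is at (376,153). Two of the three white ones should be dishes (hollow) and the third the solid block. Next I'll get coarse positions and an enlarged crop.

```bash
cat > h.py <<'E'
import numpy as np,cv2
from plant import ctrl,sensors,optics
P={n:optics.camera_params(n) for n in("side","top","wrist")}
def fixray(n,uv):
    p=P[n];R=np.array(p['R']);d=R.T@np.linalg.solve(p['mtx'],[uv[0],uv[1],1.]);return -R.T@np.array(p['t']),d
def wray(uv,pos,rot):
    K=P['wrist']['mtx'];a=np.array([(uv[0]-K[0,2])/K[0,0],(uv[1]-K[1,2])/K[1,1]]);r=np.hypot(*a)
    s=np.sin(r)/r if r>1e-9 else 1.;d=np.array([a[0]*s,a[1]*s,np.cos(r)])
    T=np.array(P['wrist']['T_tool_cam']);rot=np.array(rot)
    return rot@T[:3,3]+pos,rot@T[:3,:3]@d
def onz(ray,z): o,d=ray;return o+d*(z-o[2])/d[2]
def meet(rays):  # least-squares meeting point, residual per ray
    A=np.zeros((3,3));b=np.zeros(3);Ms=[]
    for o,d in rays:
        d=d/np.linalg.norm(d);M=np.eye(3)-np.outer(d,d);A+=M;b+=M@o;Ms.append((M,o))
    x=np.linalg.solve(A,b);return x,[float(np.linalg.norm(M@(x-o))) for M,o in Ms]
def Rd(psi): # tool down; tool y axis (closing line) at angle psi from world x
    y=np.array([np.cos(psi),np.sin(psi),0]);z=np.array([0,0,-1.]);return np.c_[np.cross(y,z),y,z]
def wgrab(name):
    s=sensors.read_state();im,d=optics.grab_frame("wrist")
    np.savez(f"{name}.npz",im=im,d=d,pos=s['eef_pos'],rot=s['eef_rot']);cv2.imwrite(f"pics/{name}.png",im[...,::-1]);return im,d,s
E
python3 - <<'E'
from h import *
im=np.load("top0.npy");d=np.load("top0d.npy")
for n,uv,z in [("d1",(383,211),12),("d2",(422,232),12),("d3",(385,257),12),("green",(376,153),12),("plat",(200,251),10),("handle",(199,251),52),("bigh",(227,259),10),("smallh",(173,236),10),("base",(311,248),40),("pegL",(282,264),55),("pegR",(338,241),55),("eraser",(368,279),13)]:
    p=onz(fixray("top",uv),z)
    o,r=fixray("top",uv);q=o+r*d[uv[1],uv[0]];print(n,p.round(),"by depth",q.round())
sc=6;c=im[190:280,160:440,::-1];cv2.imwrite("pics/crop1.png",cv2.resize(c,(784,252),interpolation=cv2.INTER_CUBIC))
E
```

```text
d1 [ 573. -268.   12.] by depth [ 574. -269.    6.]
d2 [ 507. -386.   12.] by depth [ 507. -386.   14.]
d3 [ 431. -270.   12.] by depth [ 431. -272.    5.]
green [ 757. -251.   12.] by depth [ 758. -252.    6.]
plat [455. 302.  10.] by depth [455. 303.   8.]
handle [455. 298.  52.] by depth [455. 298.  50.]
bigh [429. 218.  10.] by depth [429. 220.  -2.]
smallh [502. 387.  10.] by depth [502. 387.   9.]
base [461. -40.  40.] by depth [461. -40.  39.]
pegL [414.  48.  55.] by depth [413.  48.  29.]
pegR [ 481. -121.   55.] by depth [ 481. -120.   58.]
eraser [ 364. -216.   13.] by depth [ 364. -216.    8.]
```

View pics/crop1.png

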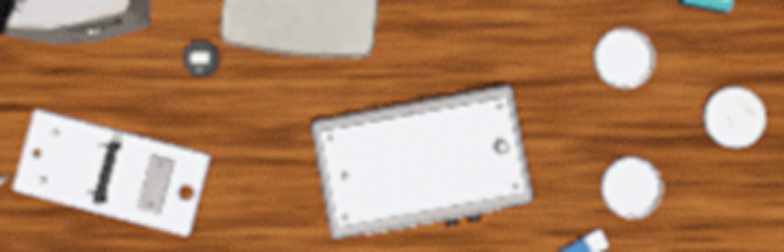

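Depth shows hollow floors (about 5 mm) at (383,211) and (385,257), so those are the two dishes. The disc at (422,232) is solid and flat at about 14 mm, so it is the steel block. The thick peg is at the -y end of the base, and the big hole is at the near-right end of the platform. I'll check clearance to the microscope, then take wrist views.

```bash
python3 - <<'E'
from h import *
d=np.load("top0d.npy");p=P['top'];R=np.array(p['R'])
vv,uu=np.mgrid[0:420,0:560];c=np.linalg.solve(p['mtx'],np.stack([uu,vv,np.ones_like(uu)]).reshape(3,-1).astype(float))*d.ravel()
w=(R.T@(c-np.array(p['t'])[:,None])).T
for y0 in range(-100,560,60):
    m=(w[:,1]>y0)&(w[:,1]<y0+60)&(w[:,2]>70)&(w[:,0]>380)
    if m.any(): q=w[m];i=q[:,0].argmin();print(y0,"nearest high pt",q[i].round(),"zmax",q[:,2].max().round())
psi=np.arctan2(169,73);s=sensors.read_state()
q=ctrl.solve_ik([465,302,200],Rd(psi));print(q)
ctrl.move_ptp([465,302,200],Rd(psi));wgrab("p1")
ctrl.move_l([465,302,140],vel=150);im,d,s=wgrab("p2");print(s['t'],s['eef_pos'])
E
```

```text
-100 nearest high pt [ 661. -100.   88.] zmax 186.0
-40 nearest high pt [800.  20.  70.] zmax 202.0
20 nearest high pt [ 453.   51. 1473.] zmax 1473.0
80 nearest high pt [773.  96.  70.] zmax 191.0
140 nearest high pt [609. 198. 468.] zmax 496.0
200 nearest high pt [605. 234. 485.] zmax 577.0
260 nearest high pt [561. 312. 462.] zmax 591.0
320 nearest high pt [561. 321. 461.] zmax 602.0
380 nearest high pt [566. 433. 577.] zmax 628.0
440 nearest high pt [566. 442. 587.] zmax 659.0
500 nearest high pt [592. 502. 623.] zmax 664.0
[ 4.19898214e-01  2.15964891e-01  1.65170000e+00 -4.44089210e-16
  1.27392776e+00 -7.43153267e-01]
2.075 [464.91637833 302.56012538 140.20833759]
```

View pics/p2.png

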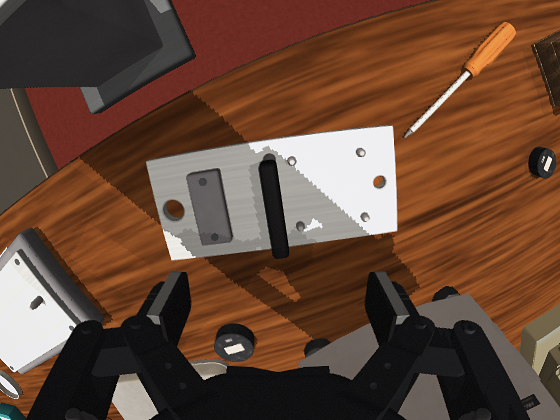

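The wrist view shows the platform with its big hole at (174,209), small hole at (379,182) and handle at (273,209). The dish posts are on the small-hole side. Next is the base and dishes, before measuring.

```bash
cat >> h.py <<'E'
def rect(name,c,psi,z,sx=130,sy=60,k=3):
    """orthographic picture of plane z: columns along direction psi, rows along psi+90deg; k px/mm, centre c"""
    f=np.load(f"{name}.npz");a,b=np.meshgrid(np.arange(-sx,sx,1/k),np.arange(-sy,sy,1/k))
    X=np.stack([c[0]+a*np.cos(psi)-b*np.sin(psi),c[1]+a*np.sin(psi)+b*np.cos(psi),np.full_like(a,z)],-1).reshape(-1,3)
    T=np.array(P['wrist']['T_tool_cam']);K=P['wrist']['mtx'];R=f['rot']@T[:3,:3];o=f['rot']@T[:3,3]+f['pos']
    v=(X-o)@R;th=np.arctan2(np.hypot(v[:,0],v[:,1]),v[:,2]);h=np.hypot(v[:,0],v[:,1])+1e-9
    u=(K[0,0]*th*v[:,0]/h+K[0,2]).reshape(a.shape);w=(K[1,1]*th*v[:,1]/h+K[1,2]).reshape(a.shape)
    return cv2.remap(f['im'],u.astype(np.float32),w.astype(np.float32),cv2.INTER_CUBIC)
def unrect(uv,c,psi,sx=130,sy=60,k=3):
    a,b=uv[0]/k-sx,uv[1]/k-sy;return np.array([c[0]+a*np.cos(psi)-b*np.sin(psi),c[1]+a*np.sin(psi)+b*np.cos(psi)])
E
python3 - <<'E'
from h import *
psi=np.arctan2(167,-41)
ctrl.move_ptp([461,-40,250],Rd(psi));wgrab("b1")
ctrl.move_l([461,-40,190],vel=150);im,d,s=wgrab("b2");print(s['t'],s['eef_pos'])
pp=np.arctan2(169,73)
pa=rect("p2",(466,303),pp,10);ba=rect("b2",(461,-40),psi,59)
cv2.imwrite("pics/r1.png",np.vstack([pa,ba])[...,::-1][:, :])
# heights by depth at wrist
E
python3 -c "
import cv2;a=cv2.imread('pics/r1.png');print(a.shape)"
```

```text
4.075 [461.22611776 -39.63519196 190.03283598]
(720, 780, 3)
```

View pics/r1.png

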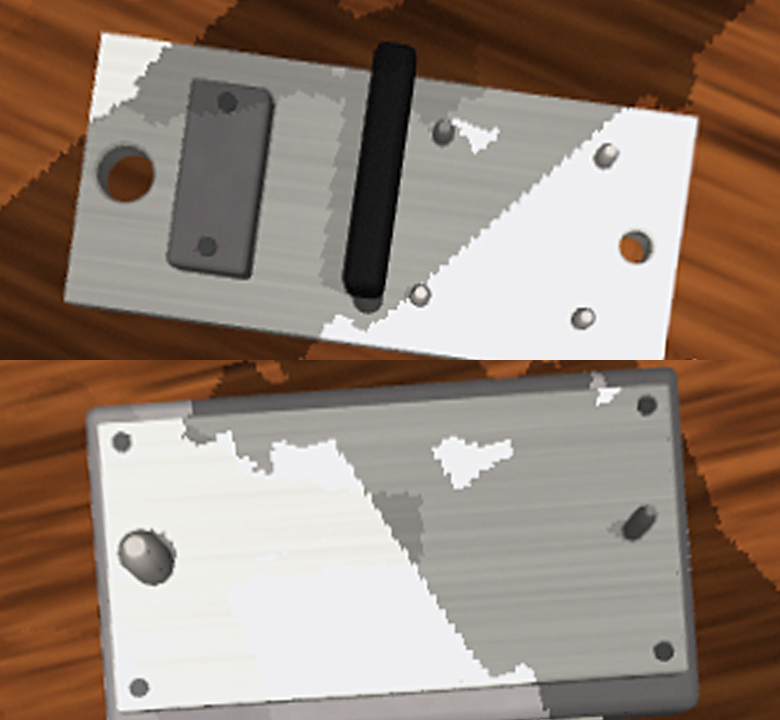

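The rectified view at 3 px/mm shows the platform's big hole at (126,174) and small hole at (636,247). On the base, the four deck screws are at about (121,82), (646,45), (139,327) and (663,291). The thick peg is on the left and the thin one on the right. Next I'll measure these precisely and check heights from two views.

```bash
cat >> h.py <<'E'
def blob(img,uv,r,rmin,rmax):
    """dark round blob near uv in a rectified picture -> (centre, radius) by Otsu + enclosing ellipse"""
    u,v=int(uv[0])-r,int(uv[1])-r;g=cv2.cvtColor(img[max(v,0):v+2*r,max(u,0):u+2*r],cv2.COLOR_RGB2GRAY)
    g=cv2.resize(g,None,fx=4,fy=4,interpolation=cv2.INTER_CUBIC)
    _,m=cv2.threshold(g,0,255,cv2.THRESH_BINARY_INV+cv2.THRESH_OTSU);best=None
    for c in cv2.findContours(m,cv2.RETR_EXTERNAL,cv2.CHAIN_APPROX_NONE)[0]:
        if len(c)<20: continue
        (x,y),ax,_=cv2.fitEllipse(cv2.convexHull(c)) if len(cv2.convexHull(c))>=5 else ((0,0),(0,0),0)
        R=sum(ax)/16
        if rmin<R<rmax:
            e=np.hypot(x/4-r,y/4-r)
            if best is None or e<best[0]: best=(e,np.array([x/4-.375+max(u,0),y/4-.375+max(v,0)]),R,max(ax)/max(min(ax),1e-3))
    return best and best[1:]
def camo(name):
    f=np.load(f"{name}.npz");T=np.array(P['wrist']['T_tool_cam']);return f['rot']@T[:3,3]+f['pos']
def measure(names,feats,c,psi,z,r,rmin,rmax,**kw):
    out=[]
    for ft in feats:
        rays=[];pl=[]
        for n in names:
            b=blob(rect(n,c,psi,z,**kw),ft,r,rmin,rmax)
            if b is None: print("no blob",n,ft);continue
            w=np.r_[unrect(b[0],c,psi,**kw),z];o=camo(n);rays.append((o,w-o));pl.append(w[:2]);print(n,b[0].round(1),"r",round(b[1],1),"ar",round(b[2],2),w[:2].round(1),end=" | ")
        if len(rays)>1: x,e=meet(rays);print("meet",x.round(1),np.round(e,2))
        out.append(pl)
    return out
E
python3 - <<'E'
from h import *
pp=np.arctan2(169,73);pb=np.arctan2(167,-41)
measure(["p1","p2"],[(126,174)],(466,303),pp,10,42,20,34)
measure(["p1","p2"],[(636,247)],(466,303),pp,10,28,11,22)
cb=(461,-40);ba=rect("b2",cb,pb,40);cv2.imwrite("pics/r2.png",np.hstack([ba[:,:780]])[...,::-1])
sh=[(121,82),(646,45),(139,327),(663,291)]
# screws drift towards the picture centre ray when plane lowers 59->40: project
f=camo("b2")
def shift(uv):
    w=np.r_[unrect(uv,cb,pb),59];w=f+(w-f)*(40-f[2])/(59-f[2]);d=w[:2]-cb;R=np.array([[np.cos(pb),np.sin(pb)],[-np.sin(pb),np.cos(pb)]])
    a=R@d;return (a[0]+130)*3,(a[1]+60)*3
sh2=[shift(u) for u in sh]
kw=dict(sx=150,sy=90);sh2=[(u+60,v+90) for u,v in sh2]
o=measure(["b1","b2"],sh2,cb,pb,40,18,4,12,**kw)
for i in range(2):
    try:
        s=np.array([p[i] for p in o]);d=(s[1]-s[0])+(s[3]-s[2]);e=(s[0]-s[2])+(s[1]-s[3])
        print("base c",s.mean(0).round(2),"psi",np.degrees(np.arctan2(d[1],d[0])).round(2),"perp",np.degrees(np.arctan2(e[1],e[0])).round(2),np.linalg.norm(d)/2,np.linalg.norm(e)/2)
    except Exception as x: print(x)
E
```

```text
p1 [122.7 174. ] r 29.1 ar 1.01 [432.5 220.4] | p2 [122.8 173.9] r 29.0 ar 1.01 [432.6 220.4] | meet [432.6 220.4   9.9] [0.03 0.03]
p1 [633.3 247.1] r 17.0 ar 1.03 [477.6 386.3] | p2 [633.3 247.4] r 16.9 ar 1.06 [477.5 386.4] | meet [477.8 386.5   9.2] [0.04 0.04]
b1 [159.5 145.7] r 11.0 ar 1.07 [ 524.3 -124.2] | b2 [158.5 145.6] r 10.9 ar 1.07 [ 524.4 -124.5] | meet [ 523.4 -123.9   42.1] [0.11 0.11]
b1 [723.2 106.4] r 11.2 ar 1.03 [492.2  61.4] | b2 [723.3 106.5] r 11.0 ar 1.1 [492.2  61.5] | meet [492.2  61.4  40.1] [0.03 0.03]
b1 [176.8 410.1] r 10.3 ar 1.04 [ 437.4 -139.6] | b2 [177.2 410.3] r 10.4 ar 1.06 [ 437.3 -139.5] | meet [ 437.7 -140.    38. ] [0.02 0.02]
b1 [741.8 370.8] r 10.7 ar 1.05 [405.2  46.4] | b2 [741.7 371. ] r 11.0 ar 1.04 [405.1  46.4] | meet [405.2  46.7  39.2] [0.02 0.02]
base c [464.78 -38.96] psi 99.81 perp 9.9 188.55443419498928 88.3361469319426
base c [464.76 -39.02] psi 99.82 perp 9.8 188.67016593180392 88.42080630771282
```

View pics/r2.png

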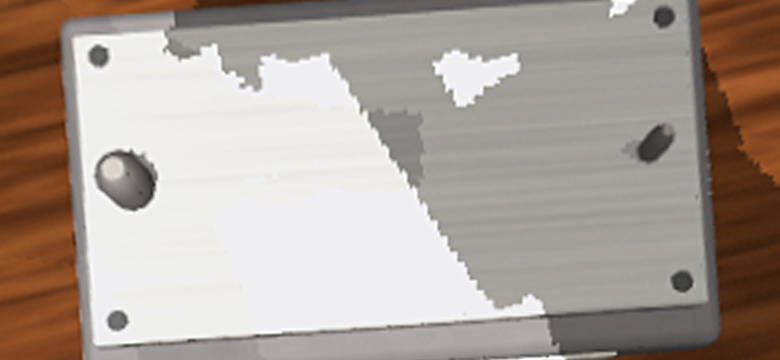

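Measured: the platform is centred at (455.1, 303.4) with its y axis at 74.8°, and the base is centred at (464.8, -39.0) at 99.8°. The heights agree with the text (10 and 40 mm). Now I'll grasp the handle.

```bash
python3 - <<'E'
from h import *
psi=np.arctan2(386.4-220.4,477.6-432.6);c=[455.05,303.4]
ctrl.move_ptp([*c,130],Rd(psi));ctrl.gripper_to(40)
print(ctrl.tcp_to_tips)
print("hit",ctrl.move_l([*c,50],vel=80,threshold=8))
s=sensors.read_state();print(s['t'],s['eef_pos'],s['force'])
ctrl.gripper_to(5,force=90)
s=sensors.read_state();print(s['grip_width'],s['grasp_force'],ctrl.tcp_to_tips)
ctrl.move_l([*c,110],vel=80)
im,d,s=wgrab("g1");print(s['t'],s['eef_pos'],s['force'],s['grip_width'],s['wrist_torque'])
R=s['eef_rot'];ps=np.arctan2(R[1,1],R[0,1]);z=s['eef_pos'][2]-50+10
cc=s['eef_pos'][:2];print(np.degrees(ps))
r=rect("g1",cc,ps,z);cv2.imwrite("pics/g1r.png",r[...,::-1])
measure(["g1"],[(130*3-258,180)],cc,ps,z,42,20,34);measure(["g1"],[(390+258,180)],cc,ps,z,28,11,22)
E
```

```text
25.0
hit False
7.0917 [455.64058531 303.68225744  50.61558428] [-0.24212405  0.30868928 -0.16076867]
10.639190740128452 88.40205073356628 25.0
8.3583 [454.57134379 303.14893864 109.59831631] [-1.53975956 -0.74863011 -5.60759737] 10.452903158560542 [ 0.04235263 -0.01619228  0.00893192]
74.83044872288029
g1 [129.6 181.7] r 30.4 ar 1.03 [431.3 219.5] | g1 [643.8 182.9] r 16.7 ar 1.05 [475.8 385. ] |
```

View pics/g1r.png

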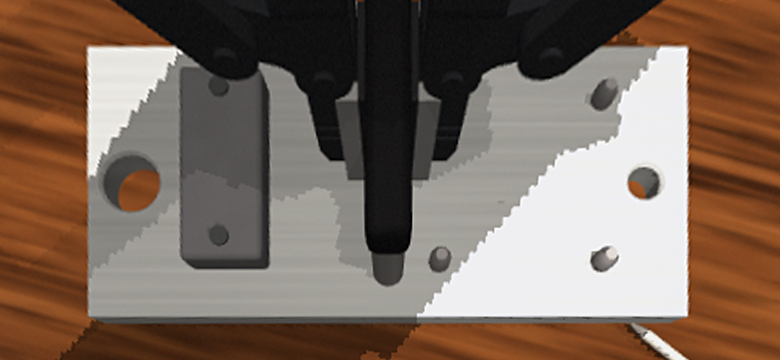

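The platform is held level, with its big hole at (132,183) and small hole at (645,183). Its centre is offset from the tool by about (-0.9, +0.7) mm, and I'll correct for that when placing it. Next I'll move over the pegs and lower it under force guard.

```bash
python3 - <<'E'
from h import *
psi=np.radians(99.8-0.13);T=np.array([465.3,-38.0]);R=Rd(psi)
ctrl.move_l([454.9,303.2,150],vel=120)
ctrl.move_ptp([*T,150],R)
ctrl.move_l([*T,120],vel=80);ctrl.hold(.2)
e=np.mean([sensors.read_state()['eef_pos'] for _ in range(5)],0);cmd=np.r_[T,120]-0+0
off=np.r_[T,120]-e;print("read",e.round(2),"off",off.round(2))
C=T+off[:2]
h=ctrl.move_l([*C,109+off[2]],vel=40,threshold=6);s=sensors.read_state();print(h,s['eef_pos'],s['force'])
if not h:
    h=ctrl.move_l([*C,88.5+off[2]],vel=20,threshold=7);s=sensors.read_state()
    print(h,s['t'],s['eef_pos'].round(2),s['force'].round(2),s['wrist_torque'].round(3),s['grip_width'])
E
```

```text
read [465.92 -38.12 120.65] off [-0.62  0.12 -0.65]
False [464.20031483 -37.76861507 107.82921701] [-0.03549536  0.53894329 -4.53737872]
True 12.1667 [464.43 -37.83  90.83] [0.3  0.35 6.55] [ 0.072 -0.016  0.029] 10.095914701774205
```

```bash
python3 - <<'E'
from h import *
R=Rd(np.radians(99.67));C=[464.7,-37.9]
ctrl.gripper_to(30);s=sensors.read_state();print(s['force'],s['eef_pos'],s['grip_width'])
ctrl.move_l([*C,130],vel=100);ctrl.move_l([*C,190],vel=150);im,d,s=wgrab("s1");print(s['t'])
ps=np.radians(99.8);cc=(464.8,-39.0);r=rect("s1",cc,ps,50,sx=130,sy=70)
cv2.imwrite("pics/s1r.png",r[...,::-1])
T=np.array(P['wrist']['T_tool_cam']);f=np.load("s1.npz");K=P['wrist']['mtx'];o=camo("s1");Rc=f['rot']@T[:3,:3]
def zat(a,b,z):
    X=np.array([cc[0]+a*np.cos(ps)-b*np.sin(ps),cc[1]+a*np.sin(ps)+b*np.cos(ps),z]);v=(X-o)@Rc;t=np.arctan2(np.hypot(*v[:2]),v[2]);k=K[0,0]*t/np.hypot(*v[:2])
    u,w=(k*v[:2]+[K[0,2],K[1,2]]).round().astype(int);dd=d[w-1:w+2,u-1:u+2];D=np.median(dd);ray=wray((u,w),f['pos'],f['rot']);dc=ray[1]@Rc[:,2];return (ray[0]+ray[1]*D/dc)[2]
print("plate z",[(a,b,zat(a,b,50).round(1)) for a in(-95,-70,20,70,95) for b in(-38,38)])
E
```

```text
[ 0.18821783 -0.97538237 -0.62007762] [461.99159418 -37.15114885  88.79234617] 29.614190975525073
13.6
plate z [(-95, -38, np.float64(50.7)), (-95, 38, np.float64(51.3)), (-70, -38, np.float64(51.1)), (-70, 38, np.float64(50.9)), (20, -38, np.float64(50.7)), (20, 38, np.float64(50.3)), (70, -38, np.float64(51.1)), (70, 38, np.float64(51.1)), (95, -38, np.float64(50.9)), (95, 38, np.float64(50.8))]
```

View pics/s1r.png

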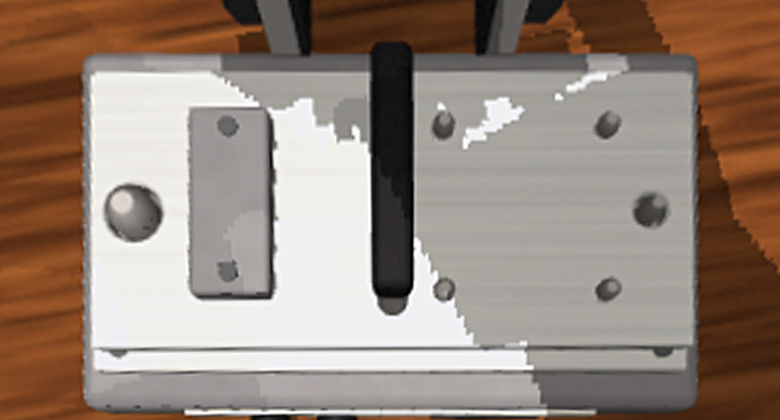

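The platform is seated flat: plate face at 50.3–51.3 mm everywhere, with pegs visible in both holes at (133,212) and (650,209). The handle is at (392,170), and the posts are at (443,125), (608,124), (445,289) and (608,289). Next I'll view the dishes.

```bash
python3 - <<'E'
from h import *
ps=np.radians(99.8);cc=(464.8,-39.0);kw=dict(sx=130,sy=70)
o=measure(["s1"],[(443,125),(607,124),(445,289),(607,289)],cc,ps,54,22,6,16,**kw)
q=np.array([p[0] if p else [np.nan]*2 for p in o]);print("\npost mean",q.mean(0),np.linalg.norm(q[0]-q[1]),np.linalg.norm(q[0]-q[2]))
R=Rd(np.radians(9.8));D=[]
ctrl.move_ptp([510,-345,210],R);ctrl.gripper_to(85)
for i,z in enumerate((210,150)):
    if i: ctrl.move_l([510,-345,z],vel=150)
    im,d,s=wgrab(f"d{i}");c=(502,-290);k=3
    r=rect(f"d{i}",c,0,6,sx=130,sy=130);hsv=cv2.cvtColor(r,cv2.COLOR_RGB2HSV)
    m=((hsv[...,1]<60)&(hsv[...,2]>90)).astype(np.uint8)
    for ct in cv2.findContours(m,cv2.RETR_EXTERNAL,cv2.CHAIN_APPROX_NONE)[0]:
        if cv2.contourArea(ct)>8000:
            (x,y),a,_=cv2.fitEllipse(cv2.convexHull(ct));print(i,(round(x),round(y)),unrect((x,y),c,0,sx=130,sy=130).round(2),np.round(np.array(a)/3,1))
    if i: cv2.imwrite("pics/dr.png",cv2.resize(r[::-1,:,::-1],(600,600)))
print(s['t'],s['eef_pos'])
E
```

```text
s1 [442.3 130.7] r 12.8 ar 1.24 [487.9 -17.3] | s1 [603.9 130. ] r 13.0 ar 1.29 [478.9  35.8] | no blob s1 (445, 289)
s1 [604.1 292. ] r 12.2 ar 1.25 [425.7  26.7] | 
post mean [nan nan] 53.89291792216217 nan
0 (614, 455) [ 576.65 -268.49] [65.3 67. ]
0 (176, 442) [ 430.73 -272.75] [65.9 66.4]
0 (409, 91) [ 508.39 -389.55] [65.8 70.1]
1 (615, 455) [ 576.98 -268.34] [65.5 67.2]
1 (175, 442) [ 430.42 -272.63] [66.  66.5]
1 (409, 88) [ 508.4  -390.81] [66.2 69.4]
16.0167 [ 510.09643535 -345.15390044  150.05664831]
```

View pics/dr.png

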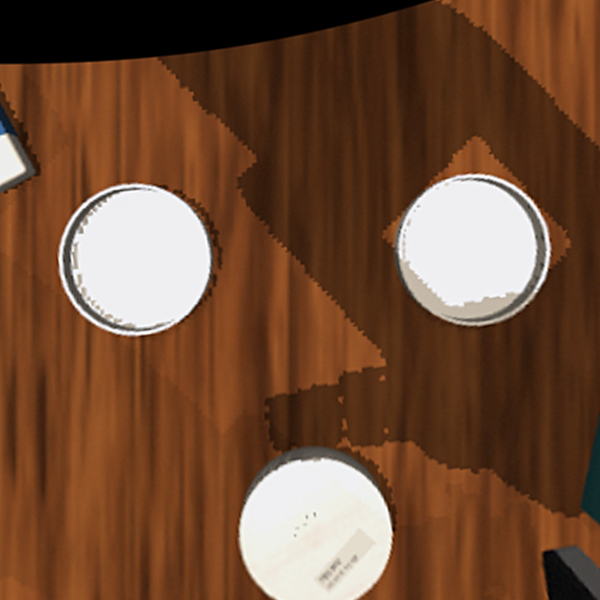

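Confirmed: the discs at (136,260) and (474,250) are hollow with rims, so they are the dishes, at (430.5,-272.7) and (576.8,-268.4). The one at (316,535) is a flat, labelled solid block and stays put. I'll grasp the nearer dish, using a touch to find the desk height.

```bash
python3 - <<'E'
from h import *
R=Rd(np.radians(9.8));c=[431.3,-272.5]
ctrl.move_ptp([*c,60],R);ctrl.gripper_to(76)
ctrl.move_l([*c,33],vel=80,threshold=8)
h=ctrl.move_l([*c,10],vel=20,threshold=4);s=sensors.read_state();print(h,s['eef_pos'],s['force'],s['grip_width'])
z=s['eef_pos'][2]
if h:
    ctrl.move_l([*c,z+3.5],vel=40)
    ctrl.gripper_to(55,force=25);s=sensors.read_state();print(s['grip_width'],s['grasp_force'],s['force'],s['eef_pos'])
    print(ctrl.move_l([*c,120],vel=100));ctrl.move_l([*c,120.5],vel=100)
    im,d,s=wgrab("h1");print(s['t'],s['eef_pos'],s['grip_width'],s['force'],s['grasp_force'])
    ps=np.arctan2(s['eef_rot'][1,1],s['eef_rot'][0,1]);cc=s['eef_pos'][:2]
    r=rect("h1",cc,ps,s['eef_pos'][2]-z+3,sx=70,sy=70,k=4);cv2.imwrite("pics/h1r.png",r[...,::-1])
E
```

```text
True [ 431.24128446 -272.42649455   15.44392423] [-1.02854931  0.37257739  5.36949088] 75.66400238108015
62.37540168160445 30.912169415387325 [-0.83492727  0.41029608  5.09966246] [ 431.65983702 -272.83820424   19.49590182]
False
20.2083 [ 431.04604227 -272.27795079  119.95400766] 61.77183915513608 [-0.38117404  0.0099821  -0.4246107 ] 27.45286208752077
```

View pics/h1r.png

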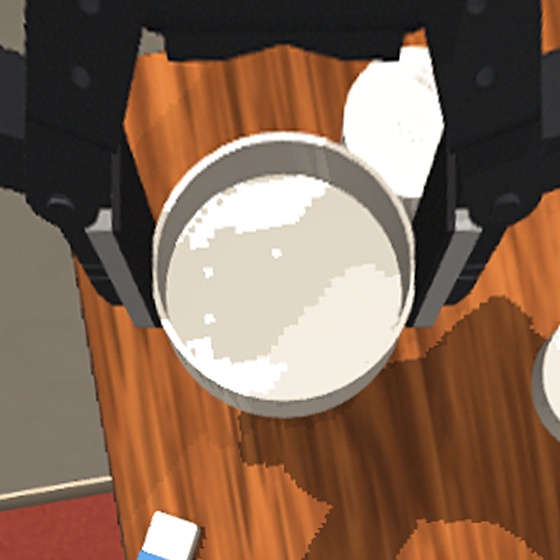

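The dish is held level and open side up; its rim spans columns 153–413, centred near (283,270). Next I'll view the pocket with the same camera geometry used on the dish, so the calibration bias cancels.

```bash
cat >> h.py <<'E'
def posts(names,cc=(464.8,-39.0),ps=np.radians(99.8)):
    kw=dict(sx=130,sy=70);pts=[]
    for n in names:
        r=rect(n,cc,ps,54,**kw);ex=[(441,129),(603,129),(441,291),(603,291)];D=[]
        for e in ex:
            b=blob(r,e,20,6,16)
            D.append(None if b is None or np.hypot(*(b[0]-e))>9 else (b[0]-e)/3)
        print(n,[None if q is None else q.round(2) for q in D]);pts+= [q for q in D if q is not None]
    m=np.median(pts,0);a,b=44+m[0],m[1];return np.array([cc[0]+a*np.cos(ps)-b*np.sin(ps),cc[1]+a*np.sin(ps)+b*np.cos(ps)])
E
python3 - <<'E'
from h import *
R=Rd(np.radians(9.8))
ctrl.move_l([431,-272,200],vel=200);ctrl.move_ptp([473,-86,215],R);wgrab("k1")
ctrl.move_l([473,-86,198],vel=150);im,d,s=wgrab("k2");print(s['t'],s['eef_pos'],s['grip_width'])
print(posts(["k1","k2"]),posts(["s1"]))
r=rect("k2",(464.8,-39.),np.radians(99.8),54,sx=130,sy=70);cv2.imwrite("pics/k2r.png",cv2.resize(r[80:340,380:660,::-1],None,fx=2,fy=2))
E
```

```text
21.9167 [471.87861499 -86.96393595 196.77046198] 62.253825065917226
k1 [array([0.47, 0.41]), array([0.33, 0.28]), array([0.83, 0.39]), array([0.58, 0.14])]
k2 [array([0.44, 0.38]), array([0.33, 0.17]), array([0.75, 0.28]), array([0.53, 0.12])]
s1 [array([2.09, 1.1 ]), array([1.96, 0.82]), None, array([2.08, 0.83])]
[456.95261762   4.8033033 ] [456.13955085   6.26982514]
```

View pics/k2r.png

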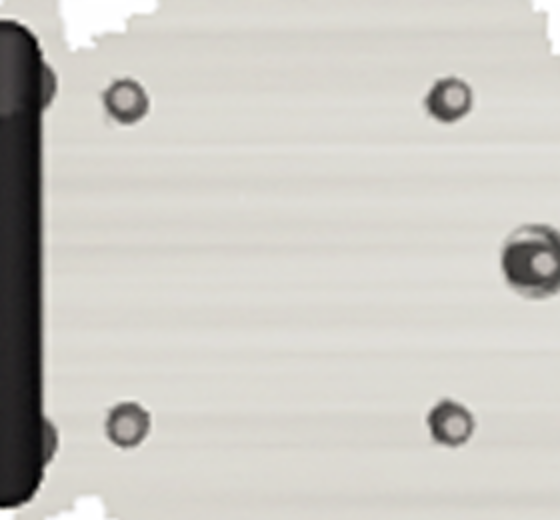

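The view is clean: posts at (126,101), (450,99), (127,425) and (450,424) in the crop. The pocket centre is (456.95, 4.8), agreed by two views. I'll now place the first dish.

```bash
python3 - <<'E'
from h import *
R=Rd(np.radians(9.8));T=np.array([456.95,4.8])
ctrl.move_ptp([*T,125],R)
def avg():
    l=[]
    for _ in range(6): ctrl.hold(.05);l.append(sensors.read_state()['eef_pos'])
    return np.mean(l,0),np.std(l,0)
m,sd=avg();print(m.round(2),sd.round(2))
h=ctrl.move_l([*T,84],vel=70,threshold=5);m,sd=avg();print(h,m.round(2),sd.round(2),sensors.read_state()['force'])
if not h:
    h=ctrl.move_l([*T,67],vel=20,threshold=4);m,sd=avg();s=sensors.read_state();print(h,s['t'],m.round(2),sd.round(2),s['force'],s['grip_width'])
E
```

```text
[458.61   3.81 126.43] [0.27 0.19 0.22]
False [457.43   4.74  84.46] [0.09 0.01 0.09] [ 0.29819176  0.41828469 -0.99203002]
True 24.8333 [456.73   4.84  69.49] [0.01 0.01 0.01] [-1.08024671 -0.45197081  5.10026815] 61.93571333419737
```

```bash
python3 - <<'E'
from h import *
R=Rd(np.radians(9.8));T=np.array([456.95,4.8])
ctrl.gripper_to(76);s=sensors.read_state();print(s['force'],s['eef_pos'])
ctrl.move_l([*T,125],vel=100);ctrl.move_l([473,-86,198],vel=200);ctrl.hold(.2);im,d,s=wgrab("m1");print(s['t'],s['eef_pos'])
ps=np.radians(9.8)
r=rect("m1",T,ps,62,sx=50,sy=50,k=5);cv2.imwrite("pics/m1r.png",r[...,::-1])
f=np.load("m1.npz");Tc=np.array(P['wrist']['T_tool_cam']);K=P['wrist']['mtx'];Rc=f['rot']@Tc[:3,:3];o=camo("m1")
for a,b in[(0,0),(18,0),(-18,0),(0,18),(0,-18),(40,0),(-40,0)]:
    X=np.array([T[0]+a*np.cos(ps)-b*np.sin(ps),T[1]+a*np.sin(ps)+b*np.cos(ps),52]);v=(X-o)@Rc;k=K[0,0]*np.arctan2(np.hypot(*v[:2]),v[2])/np.hypot(*v[:2])
    u,w=(k*v[:2]+[K[0,2],K[1,2]]).round().astype(int);D=np.median(d[w-1:w+2,u-1:u+2]);y=wray((u,w),f['pos'],f['rot']);print((a,b),(y[0]+y[1]*D/(y[1]@Rc[:,2]))[2].round(1),end=" ")
E
```

```text
[ 0.04797214  0.13669865 -0.02457238] [455.41368415   5.08107128  68.42029821]
26.775 [472.02769041 -84.82807338 196.70214919]
(0, 0) 53.3 (18, 0) 52.6 (-18, 0) 52.6 (0, 18) 52.6 (0, -18) 52.4 (40, 0) 50.4 (-40, 0) 50.6
```

View pics/m1r.png

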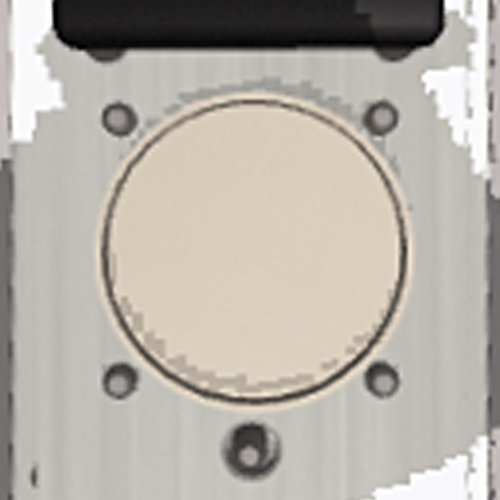

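The first dish sits level (floor 52.5 mm, plate 50.5 mm) and centred at about (253,251) amid the posts at (120,118), (382,118), (120,380) and (382,380). Now I'll fetch the second dish and stack it.

```bash
python3 - <<'E'
from h import *
R=Rd(np.radians(9.8));c=[576.9,-268.3];T=np.array([456.95,4.9])
ctrl.move_ptp([*c,60],R)
print(ctrl.move_l([*c,24],vel=80,threshold=8));ctrl.move_l([*c,20.7],vel=20,threshold=6);ctrl.hold(.2)
s=sensors.read_state();print(s['eef_pos'],s['force'])
ctrl.gripper_to(55,force=25);s=sensors.read_state();print(s['grip_width'],s['grasp_force'],s['force'],s['eef_pos'])
ctrl.move_l([*c,150],vel=120);ctrl.move_ptp([*T,150],R);ctrl.hold(.2)
print(ctrl.move_l([*T,98],vel=70,threshold=6));ctrl.hold(.3)
s=sensors.read_state();print(s['t'],s['eef_pos'],s['force'],s['grip_width'])
h=ctrl.move_l([*T,79],vel=20,threshold=3.5);ctrl.hold(.1);s=sensors.read_state();print(h,s['t'],s['eef_pos'],s['force'],s['grip_width'])
E
```

```text
False
[ 577.02539407 -268.41555862   20.90681604] [-0.71952249  0.56842876  0.55351403]
62.610285605608674 29.278259222055567 [-0.17840443 -0.13249056  2.89740586] [ 577.2963604  -268.54751453   21.23253769]
False
32.9583 [457.25223232   4.84766227  98.40493225] [-0.19217377  0.01098509 -0.85419061] 62.04144244742843
True 33.775 [456.78774847   4.90877661  83.14201887] [-0.71372138 -0.08473655  4.88411384] 62.229938038332165
```

```bash
python3 - <<'E'
from h import *
R=Rd(np.radians(9.8));T=np.array([456.95,4.9])
ctrl.gripper_to(78);ctrl.move_l([*T,140],vel=100);ctrl.move_l([473,-86,205],vel=200);ctrl.hold(.3);im,d,s=wgrab("n1");print(s['t'],s['force'])
ps=np.radians(9.8)
r=rect("n1",T,ps,74,sx=50,sy=50,k=5)
r2=rect("n1",(464.8,-39.),np.radians(99.8),50,sx=130,sy=83,k=1.9)
cv2.imwrite("pics/n1r.png",np.hstack([r,cv2.copyMakeBorder(r2,0,500-r2.shape[0],0,0,0)[:, 200:]])[...,::-1])
f=np.load("n1.npz");Tc=np.array(P['wrist']['T_tool_cam']);K=P['wrist']['mtx'];Rc=f['rot']@Tc[:3,:3];o=camo("n1")
for a,b in[(0,0),(18,0),(-18,0),(0,18),(0,-18),(40,0),(-40,0)]:
    X=np.array([T[0]+a*np.cos(ps)-b*np.sin(ps),T[1]+a*np.sin(ps)+b*np.cos(ps),64]);v=(X-o)@Rc;k=K[0,0]*np.arctan2(np.hypot(*v[:2]),v[2])/np.hypot(*v[:2])
    u,w=(k*v[:2]+[K[0,2],K[1,2]]).round().astype(int);D=np.median(d[w-1:w+2,u-1:u+2]);y=wray((u,w),f['pos'],f['rot']);print((a,b),(y[0]+y[1]*D/(y[1]@Rc[:,2]))[2].round(1),end=" ")
E
```

```text
35.825 [ 0.49368311 -0.084098    0.1601678 ]
(0, 0) 64.8 (18, 0) 64.8 (-18, 0) 64.4 (0, 18) 64.4 (0, -18) 64.6 (40, 0) 50.7 (-40, 0) 50.7
```

View pics/n1r.png

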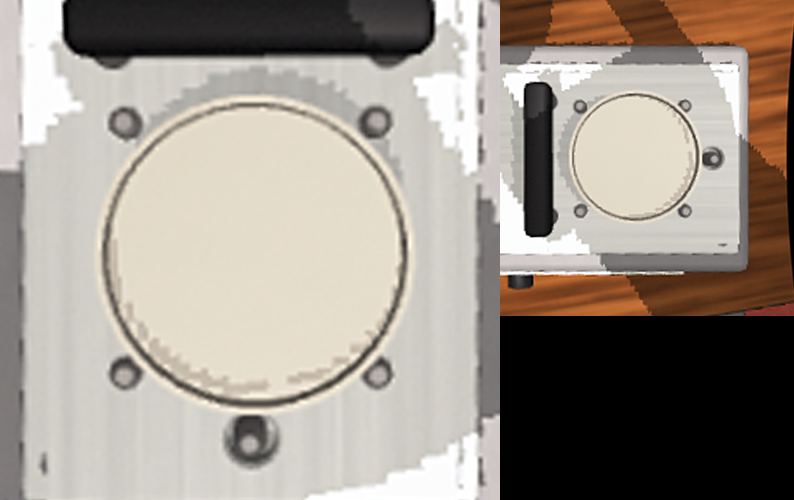

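The upper dish is level (floor 64.6 mm, 12 mm above the lower one's 52.6). Its rim is centred at about (254,254), in line with the lower dish within about 0.6 mm. The robot is clear, so I'm handing in.

```bash
python3 -c "
from plant import ctrl
print(ctrl.finish_job())"
```

```text
the job is handed in; nothing more can be done
None
```

The job is done and handed in after about 36 s: the platform is seated flat on both pegs and the two dishes are stacked level between its posts, open side up; my one slip was viewing a 780 x 720 picture, over the 800 x 600 limit.

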